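# Put the mixed-up burner caps back on their own gas burners

## Task

After cleaning, the small, medium and large burner caps of this gas hob were put back on one another's burners: put each of the three on the burner of its own size, lying level and fully down on it. The empty round wooden board is free for parking a cap on the way; set the caps down, do not drop them. Leave the extra-large burner's cap and the brush as they are.

Things in the scene. Friction and masses are not known exactly. Their poses are not given: they have to be found in the camera images.
- cap_small: smallest black burner cap: a round lid, 40 mm across, 12.5 mm high, with a turned-down rim 6 mm deep, 4 mm thick (hollow inside, 32 mm across), about 60 g. Its side is upright for the lower 9.5 mm: grip it there from above, across the diameter. Origin at the centre of its lower rim, z up. It starts on the large burner, standing on the crown's flat top.
- cap_medium: medium black burner cap, the same form: 52 mm across, 12.5 mm high, rim 6 mm deep and 4 mm thick (hollow 44 mm across), about 100 g. Origin at the centre of its lower rim, z up. It starts lying loosely over the small burner.
- cap_large: large black burner cap, the same form: 66 mm across, 12.5 mm high, rim 6 mm deep and 4 mm thick (hollow 58 mm across), about 170 g. Origin at the centre of its lower rim, z up. It starts lying loosely over the medium burner.
- burner_small: small gas burner fixed on the steel hob, origin at its centre on the hob's top (10 mm above the worktop), z up. Flat aluminium ring 72 mm across, 3 mm high; flame body 36 mm across up to 14 mm; flat crown 24 mm across from 14 to 22 mm; igniter pin 26 mm from the centre, 14 mm high. Its cap drops over the crown with 4 mm play all round; fully down, the cap's origin is 16 mm above this one.
- burner_medium: medium gas burner of the same form and heights: aluminium ring 92 mm across, flame body 48 mm, crown 36 mm across; igniter 32 mm from the centre. Origin at the centre, on the hob's top. Its cap is fully down with its origin 16 mm above this.
- burner_large: large gas burner of the same form and heights: aluminium ring 116 mm across, flame body 62 mm, crown 50 mm across; igniter 39 mm from the centre. Origin at the centre, on the hob's top. Its cap is fully down with its origin 16 mm above this. (The extra-large burner, ring 136 mm, is a fourth one and already has its cap.)
- board: empty round board of light wood, 130 mm across, 14 mm thick, fixed on the worktop to the left or right of the hob. Origin at the centre of its underside, on the worktop; a cap fits anywhere on it. (A white saucer on the other side is not needed.)
- cap_extra: the extra-large black burner cap, 94 mm across, 12.5 mm high, already right on its own burner: leave it there. Origin at the centre of its lower rim.
- brush: dish brush lying flat on the middle of the hob between the burners, wooden, 195 mm long along its own x, with a thin handle and, at its +x end, a round head of pale bristles 58 mm across, 26 mm high: leave it there. Origin at its middle, on the hob's top.
Things that resemble listed ones, but are neither listed nor needed, are in the scene too. What is shaped like the cap_large but turquoise or yellow is not meant.

How it is judged:
By the outcome, as a careful person would: the job done as asked, in the order asked, and still so for the second after the job is handed in, with the robot touching nothing.
It also fails if it takes over 112 s, if anything falls off the work surface, if the arm or the gripper's body presses on something with over 40 N, if the wrist force passes 120 N, or if a joint passes its speed limit or range.

## Robot

A 6-joint arm with a two-finger parallel gripper is mounted at the origin on the work surface. World frame = base frame: x ahead of the robot, y to its left, z up, the work surface at z = 0. Lengths are in m, angles in rad, forces in N, time in s.
With the tool pointing down it reaches from about 0.3 to 0.775 m from the base axis. Payload 14.6 kg.
Tool frame: the origin (TCP) lies midway between the tips of the shut fingers; the grasp point (between the pads) lies 19 mm behind it; z points along the fingers, y is the direction in which the jaws open and shut (so a half turn about z gives the same grasp; the last joint's range is limited). The gripper opens to 94 mm and grips with 3 to 60 N. Pads are 16 mm wide; open, the fingers measure 119 mm over their backs; the gripper's body (75 mm by 177 mm) begins 78 mm behind the grasp point.
Start: joints at [-1.409, 0.3, 1.521, -0, 1.321, -0.067], TCP at [0.125, -0.536, 0.205] pointing down, gripper open.
Joint ranges: [-3.03, 3.03], [-0.79, 2.21], [0.23, 2.52], [-1.04, 4.18], [0, 3.07], [-2.55, 2.55]. Speed limits (rad/s): [2.22, 2.22, 2.57, 3.14, 3.14, 3.14].

## Interface

Orientations are given as [roll, pitch, yaw] about the fixed x, y, z axes, in that order (R = Rz(yaw) Ry(pitch) Rx(roll)).
In Python, from station import readout, imaging, job gives the robot as it stands.
- The arm moves only by the tool arm_command, never from a script. Its argument "increments" is a list of rows, each an object with "gripper": the opening, from 0 (shut) to 1 (fully open); "slide": the shift along the world's x, y, z in m, a list of three; "yaw": the turn about the world's z in rad. A call has 1 to 8 rows; each row is the pose to reach, as a shift and turn from the pose commanded when the call began; what a row does not reach only later rows make up. A row lasts 1/8 s, in which the tool goes at most 62.5 mm and 10.7 degrees, less where a joint would pass 70% of its speed; a pose out of reach is approached as far as the arm can. A call with a gripper value outside its range is refused whole. The fingers move at their own pace and stop on an object; "grip_force" is the grip in N (left out, the last holds). Time passes only in rows, so rows that repeat a pose let the fingers close. It gives the time, the measured TCP pose, the force and the opening at its end, in the units of the state.
- readout.get_obs(): the state, without advancing time (a new reading comes with each control period).
- imaging.camera(name): name is "scene" or "top"; returns a dict with "color" (420x560x3 uint8, red, green, blue), "mtx" (3x3 intrinsics, pixels), "rvec" (rotation vector, rad) and "tvec" (3), from world to camera coordinates, as OpenCV has them. Camera axes: x right, y down, z forward; pixel columns grow to the right and rows downward; lengths in m; the calibration is good to about 2 mm. A picture is of the moment at which its call begins. There is no depth.
- job.hand_in(): hands the job in, once; it reports no verdict.
The state is a dict: "time_s": time; "qpos": joint angles; "joint_vel": joint speeds; "tau": joint torques, N m; "ee_pos": TCP position; "eef_rot": TCP orientation; "force": force on the tool from outside, world axes, zero at the start; "moment": the same for the moment, N m; "grip_width": finger opening in m.
Only numpy, scipy, OpenCV 4.12 (cv2) and the standard library are available. Lean on these libraries where they do the work, as an engineer would, in place of code of your own. Each camera call takes 0.05 s, during which the arm holds its last target. There are 200 camera calls.

## Working session

There is one attempt and no reset: what is moved stays moved. The work goes in short steps, Python scripts to look and compute and a tool call to move; the robot and the scene stay as the last step left them, time stands still between calls to the robot, and variables do not carry over. Pictures are saved under pics/ and viewed, about 12 in all and at most 16, crops included, and the job is handed in when it is done.

Besides the shell and the picture viewer there is one more tool, called after "Emit:" as name(argument=value, ...), one argument or row to a line, values as JSON. arm_command: Moves the arm, as the interface text tells. Its arguments: {"type":"object","properties":{"increments":{"type":"array","items":{"type":"object","properties":{"gripper":{"type":"number"},"slide":{"type":"array","items":{"type":"number"}},"yaw":{"type":"number"}}}},"grip_force":{"type":"number"}},"required":["increments"]}

```bash
mkdir -p pics; cat > h.py <<'E'
import sys; sys.path.insert(0,'.')
import numpy as np, cv2
from station import readout, imaging, job
def shot(name,f):
    c=imaging.camera(name); cv2.imwrite('pics/'+f,c['color'][:,:,::-1]); return c
def ray(c,uv,z):
    R=cv2.Rodrigues(np.array(c['rvec'],float))[0]; t=np.array(c['tvec'],float).ravel()
    d=R.T@np.linalg.inv(c['mtx'])@np.array([uv[0],uv[1],1.]); o=-R.T@t
    return (o+d*(z-o[2])/d[2])
def proj(c,p):
    return cv2.projectPoints(np.array(p,float).reshape(-1,3),np.array(c['rvec'],float),np.array(c['tvec'],float),np.array(c['mtx'],float),None)[0][:,0]
E
python3 - <<'E'
from h import *
for n in('top','scene'):
    c=shot(n,n+'1.png'); R=cv2.Rodrigues(np.array(c['rvec']))[0]; print(n,-R.T@np.array(c['tvec']).ravel(), c['mtx'][0][0])
print(readout.get_obs())
E
```

```text
top [0.23372669 0.07283201 1.51402131] 530.7401689534915
scene [1.63504451 0.0385166  0.76672387] 543.720170042768
{'time_s': 0.1, 'qpos': array([-1.40860871e+00,  3.00402120e-01,  1.52149244e+00, -1.91650047e-05,
        1.32072329e+00, -6.66185830e-02]), 'joint_vel': array([-2.12331745e-03, -9.10394829e-04, -2.55671304e-03,  1.14949665e-03,
        1.32083495e-03, -2.97057128e-06]), 'tau': array([ 1.61716707e-03, -5.32642078e+01, -3.53283978e+01,  7.09319534e-02,
        2.34729942e-02, -6.07799234e-05]), 'ee_pos': array([ 0.12469308, -0.53544108,  0.20496167]), 'eef_rot': array([-3.14056850e+00, -4.97238080e-05,  2.28810929e-01]), 'force': array([ 0.56236513,  0.23138732, -0.32504867]), 'moment': array([0.02359835, 0.05626468, 0.04446498]), 'grip_width': 0.09394048604826787}
```

View pics/top1.png

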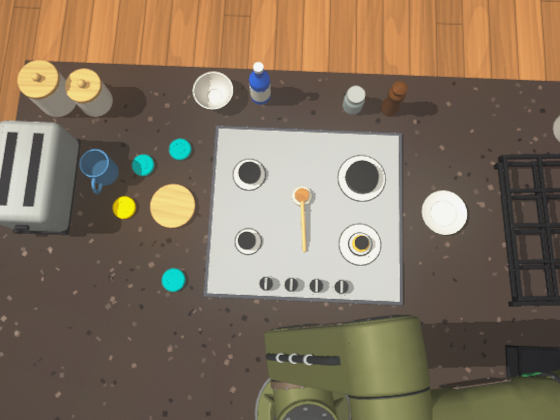

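View pics/scene1.png

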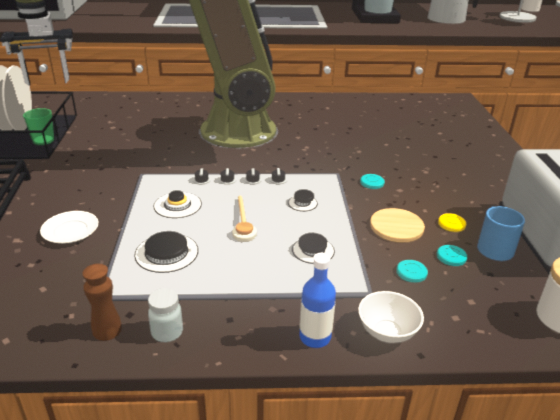

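Top view: the hob is at cols 208–402. Black round things that could be confused:
- (249,174): cap on the upper-left burner, probably large on medium.
- (247,241): cap on the lower-left burner, probably medium on small.
- (361,243): cap on the lower-right burner, small on large.
- (361,178): the extra-large cap.
- Knobs at row 285; the turquoise and yellow lids are not wanted.

Next I check this with a close crop and circle measurements.

```bash
cat >> h.py <<'E'
def blob(mask,near,r):
    """centre of blob component nearest to a pixel; ellipse from hull"""
    m=np.zeros_like(mask); cv2.circle(m,tuple(near),r,255,-1); m&=mask
    cs,_=cv2.findContours(m,cv2.RETR_EXTERNAL,cv2.CHAIN_APPROX_NONE)
    return cv2.fitEllipse(cv2.convexHull(max(cs,key=cv2.contourArea)))
E
python3 - <<'E'
from h import *
c=imaging.camera('top'); im=cv2.resize(c['color'],None,fx=4,fy=4,interpolation=cv2.INTER_CUBIC)
g=im.max(2); hsv=cv2.cvtColor(im,cv2.COLOR_RGB2HSV)
dark=((g<70)*255).astype(np.uint8); 
print('hob grey',c['color'][210,225],'ring',c['color'][244,345],c['color'][241,236])
ring=((g>215)*255).astype(np.uint8)
wood=((hsv[:,:,1]>70)&(g>150))*np.uint8(255)
def rep(n,e,z):
    uv=np.array(e[0])/4+0.5/4-0.5; p=ray(c,uv,z); d=np.array(e[1])/4*np.linalg.norm(ray(c,uv,z)-ray(c,uv+[1,0],z)); print(n,uv.round(1),p.round(4),(d*1e3).round(1),'r',np.hypot(*p[:2]).round(3))
for n,p,r,z in [('L cap',(249,174),15,.0365),('M cap',(247,241),12,.0365),('S cap',(361,243),9,.0425),('X cap',(361,178),20,.0365)]: rep(n,blob(dark,(4*p[0],4*p[1]),4*r),z)
for n,p,r in [('med b',(249,174),22),('small b',(247,241),18),('large b',(360,244),26),('x',(361,178),28)]: rep(n,blob(ring,(4*p[0],4*p[1]),4*r),.013)
rep('board',blob(wood,(172*4,206*4),4*28),.014)
cr=np.hstack([im[140*4:265*4,220*4:285*4],im[140*4:265*4,325*4:392*4]]); cv2.imwrite('pics/crop1.png',cr[:,:,::-1])
E
```

```text
hob grey [216 215 209] ring [244 243 238] [240 239 234]
L cap [243.  165.6] [0.6764 0.1979 0.0365] [ 9.4 23.5] r 0.705
M cap [246.3 232.4] [0.4808 0.1774 0.0365] [ 3.8 14.9] r 0.512
S cap [362.5 236.4] [ 0.4826 -0.1494  0.0425] [1.6 3.6] r 0.505
X cap [372.3 166. ] [ 0.6913 -0.1764  0.0365] [ 5.7 26.8] r 0.713
med b [248.7 174.1] [0.658  0.1819 0.013 ] [86.7 89.2] r 0.683
small b [246.6 240.6] [0.461  0.1768 0.013 ] [102.6 102.6] r 0.494
large b [359.6 243.6] [ 0.4663 -0.1458  0.013 ] [148.2 148.2] r 0.489
x [361.3 177.8] [ 0.661  -0.1484  0.013 ] [128.8 134.6] r 0.677
board [172.  205.4] [0.5543 0.3985 0.014 ] [126.6 132.7] r 0.683
```

View pics/crop1.png

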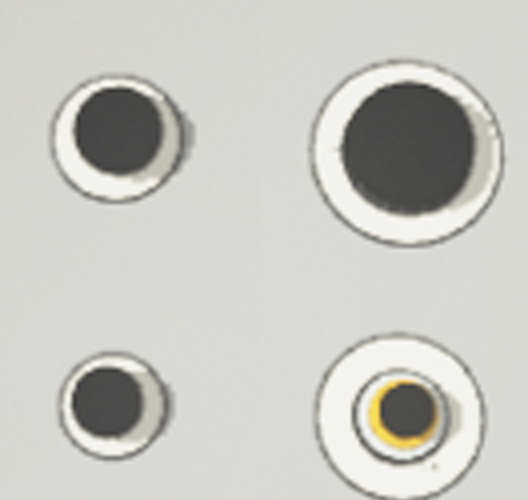

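The crop shows four black caps, with sizes matching the story: large upper left, medium lower left, extra upper right, and small lower right on the brass crown and off-centre. My thresholds were poor, so I refine with radial edge scans.

```bash
cat >> h.py <<'E'
from scipy.optimize import least_squares
def circ(c,xy,z,D,sign,w=.006):
    """fit circle of known-ish diameter at height z: radial edge scan in world plane. sign +1: brighter outside, -1: darker outside"""
    g=cv2.GaussianBlur(c['color'].max(2),(3,3),0.6).astype(np.float32); xy=np.array(xy[:2],float)
    for it in range(4):
        a=np.linspace(0,2*np.pi,120,endpoint=False); rr=np.arange(D/2-w,D/2+w,.0003)
        P=np.stack([xy[0]+np.outer(np.cos(a),rr),xy[1]+np.outer(np.sin(a),rr),np.full((120,len(rr)),z)],-1)
        uv=proj(c,P.reshape(-1,3)).reshape(120,len(rr),2).astype(np.float32)
        v=cv2.remap(g,uv[...,0].copy(),uv[...,1].copy(),cv2.INTER_CUBIC)
        d=sign*np.gradient(v,axis=1); k=d.argmax(1); ok=d.max(1)>.4*np.median(d.max(1))
        E=P[np.arange(120),k][ok][:,:2]
        f=least_squares(lambda q:np.hypot(E[:,0]-q[0],E[:,1]-q[1])-q[2],[*xy,D/2],loss='soft_l1',f_scale=.0007)
        xy=f.x[:2]; w=max(w*.8,.003)
    return f.x[0].round(4),f.x[1].round(4),(2e3*f.x[2]).round(1),'rms',(1e3*np.median(abs(f.fun))).round(2)
E
python3 - <<'E'
from h import *
c=imaging.camera('top')
for n,uv,z,D in [('L cap',(248.5,173),.0355,.066),('M cap',(246,240.3),.0355,.052),('S cap',(361.5,242.8),.0415,.040),('X cap',(362,177),.0355,.094)]:
    print(n,circ(c,ray(c,uv,z),z,D,1,.008))
for n,xy,D in [('mb',(.658,.182),.092),('sb',(.463,.182),.072),('lb',(.461,-.142),.116),('xb',(.661,-.148),.136)]: print(n,circ(c,xy,.013,D,-1))
print('lb body',circ(c,(.461,-.142),.024,.062,-1,.005))
E
```

```text
L cap (np.float64(0.6576), np.float64(0.1791), np.float64(65.8), 'rms', np.float64(0.47))
M cap (np.float64(0.459), np.float64(0.1758), np.float64(51.0), 'rms', np.float64(0.39))
S cap (np.float64(0.466), np.float64(-0.1463), np.float64(38.9), 'rms', np.float64(0.38))
X cap (np.float64(0.6582), np.float64(-0.1466), np.float64(98.3), 'rms', np.float64(0.97))
mb (np.float64(0.6583), np.float64(0.1817), np.float64(90.4), 'rms', np.float64(0.4))
sb (np.float64(0.4602), np.float64(0.1738), np.float64(70.5), 'rms', np.float64(0.32))
lb (np.float64(0.4653), np.float64(-0.1454), np.float64(114.5), 'rms', np.float64(0.29))
xb (np.float64(0.6615), np.float64(-0.1485), np.float64(134.5), 'rms', np.float64(0.35))
lb body (np.float64(0.4648), np.float64(-0.1448), np.float64(60.4), 'rms', np.float64(0.35))
```

Emit:
arm_command(
  increments=[
    {"slide": [0.341,0.389,-0.085],"yaw": -0.229,"gripper": 1},
    {"slide": [0.341,0.389,-0.085],"yaw": -0.229},
    {"slide": [0.341,0.389,-0.085],"yaw": -0.229},
    {"slide": [0.341,0.389,-0.085],"yaw": -0.229},
    {"slide": [0.341,0.389,-0.085],"yaw": -0.229},
    {"slide": [0.341,0.389,-0.085],"yaw": -0.229},
    {"slide": [0.341,0.389,-0.085],"yaw": -0.229},
    {"slide": [0.341,0.389,-0.085],"yaw": -0.229},
  ],
  grip_force=10,
)

```text
invalid input
```

Emit:
arm_command(
  increments=[
    {"slide": [0.341,0.389,-0.085],"yaw": -0.229,"gripper": 1},
    {"slide": [0.341,0.389,-0.085],"yaw": -0.229,"gripper": 1},
    {"slide": [0.341,0.389,-0.085],"yaw": -0.229,"gripper": 1},
    {"slide": [0.341,0.389,-0.085],"yaw": -0.229,"gripper": 1},
    {"slide": [0.341,0.389,-0.085],"yaw": -0.229,"gripper": 1},
    {"slide": [0.341,0.389,-0.085],"yaw": -0.229,"gripper": 1},
    {"slide": [0.341,0.389,-0.085],"yaw": -0.229,"gripper": 1},
    {"slide": [0.341,0.389,-0.085],"yaw": -0.229,"gripper": 1},
  ],
  grip_force=10,
)

```text
time_s: 1.2
ee_pos: [0.4503, -0.1638, 0.1244]
eef_rot: [3.141, -0.0, -0.0]
force: [-0.2, -1.6, -0.6]
grip_width: 0.094
```

Emit:
arm_command(
  increments=[
    {"slide": [0.0,0.0,0.0],"yaw": 0,"gripper": 1},
    {"slide": [0.0,0.0,0.0],"yaw": 0,"gripper": 1},
  ],
)

```text
time_s: 1.45
ee_pos: [0.4489, -0.1657, 0.1245]
eef_rot: [-3.142, 0.0, 0.0]
force: [0.1, -0.6, -0.1]
grip_width: 0.0935
```

```bash
python3 - <<'E'
from h import *
c=imaging.camera('scene'); im=cv2.resize(c['color'][120:260,90:290],None,fx=4,fy=4,interpolation=cv2.INTER_CUBIC); cv2.imwrite('pics/s2.png',im[:,:,::-1])
print(readout.get_obs()['ee_pos'], proj(c,readout.get_obs()['ee_pos']))
E
```

```text
[ 0.44873194 -0.16624079  0.1246558 ] [[167.17222033 162.55150861]]
```

View pics/s2.png

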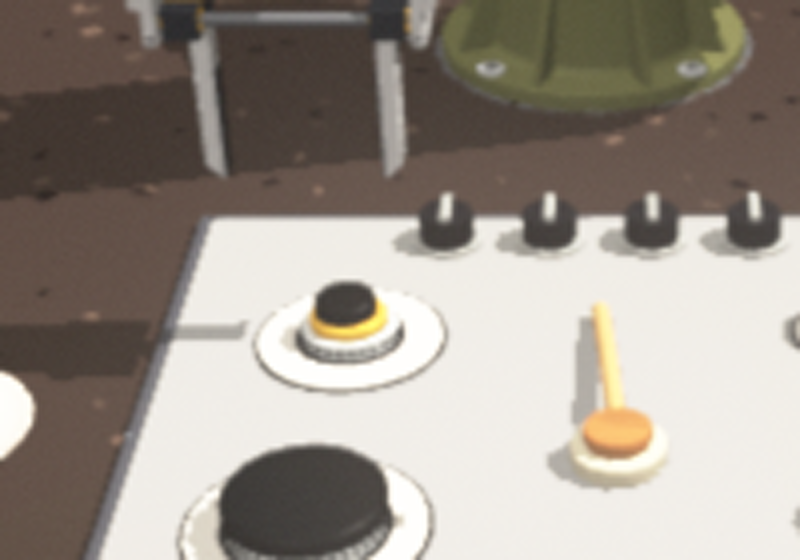

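Both fingertips are visible at crop (220,172) and (393,172). Their midpoint lands within 1 px of the projected TCP, so camera and arm agree. Descending.

Emit:
arm_command(
  increments=[
    {"slide": [0.0173,0.0199,-0.04],"yaw": 0,"gripper": 1},
    {"slide": [0.0173,0.0199,-0.075],"yaw": 0,"gripper": 0.7},
    {"slide": [0.0173,0.0199,-0.085],"yaw": 0,"gripper": 0.7},
    {"slide": [0.0173,0.0199,-0.0895],"yaw": 0,"gripper": 0.7},
    {"slide": [0.0173,0.0199,-0.0895],"yaw": 0,"gripper": 0.7},
    {"slide": [0.0173,0.0199,-0.0895],"yaw": 0,"gripper": 0.7},
  ],
)

```text
time_s: 2.25
ee_pos: [0.4669, -0.146, 0.036]
eef_rot: [3.141, -0.001, -0.001]
force: [-0.5, -0.1, -0.7]
grip_width: 0.0655
```

Emit:
arm_command(
  increments=[
    {"slide": [-0.0005,0,-0.0012],"yaw": 0,"gripper": 0.5},
    {"slide": [-0.0005,0,-0.0012],"yaw": 0,"gripper": 0.3},
    {"slide": [-0.0005,0,-0.0012],"yaw": 0,"gripper": 0.3},
    {"slide": [-0.0005,0,-0.0012],"yaw": 0,"gripper": 0.3},
    {"slide": [-0.0005,0,-0.0012],"yaw": 0,"gripper": 0.3},
  ],
  grip_force=12,
)

```text
time_s: 2.88
ee_pos: [0.466, -0.1457, 0.034]
eef_rot: [3.142, -0.0, -0.0]
force: [-0.2, 0.0, 2.0]
grip_width: 0.0392
```

Emit:
arm_command(
  increments=[
    {"slide": [0,0,0.01],"yaw": 0,"gripper": 0.3},
    {"slide": [0,0,0.03],"yaw": 0,"gripper": 0.3},
    {"slide": [0,0,0.07],"yaw": 0,"gripper": 0.3},
    {"slide": [0,0,0.07],"yaw": 0,"gripper": 0.3},
  ],
)

```text
time_s: 3.38
ee_pos: [0.4673, -0.1461, 0.1069]
eef_rot: [3.14, -0.005, -0.0]
force: [0.2, -0.4, -1.0]
grip_width: 0.0392
```

Emit:
arm_command(
  increments=[
    {"slide": [0.005,0.03,0],"yaw": 0,"gripper": 0.3},
    {"slide": [0.014,0.08,0],"yaw": 0,"gripper": 0.3},
    {"slide": [0.022,0.13,0],"yaw": 0,"gripper": 0.3},
    {"slide": [0.03,0.18,0],"yaw": 0,"gripper": 0.3},
    {"slide": [0.037,0.23,0],"yaw": 0,"gripper": 0.3},
    {"slide": [0.045,0.28,0],"yaw": 0,"gripper": 0.3},
    {"slide": [0.053,0.33,0],"yaw": 0,"gripper": 0.3},
    {"slide": [0.06,0.37,0],"yaw": 0,"gripper": 0.3},
  ],
)

```text
time_s: 4.38
ee_pos: [0.5256, 0.2262, 0.1032]
eef_rot: [3.141, 0.001, 0.001]
force: [0.3, -0.9, -0.1]
grip_width: 0.039
```

Emit:
arm_command(
  increments=[
    {"slide": [0.008,0.05,0],"yaw": 0,"gripper": 0.3},
    {"slide": [0.016,0.1,0],"yaw": 0,"gripper": 0.3},
    {"slide": [0.024,0.15,-0.01],"yaw": 0,"gripper": 0.3},
    {"slide": [0.028,0.1745,-0.03],"yaw": 0,"gripper": 0.3},
    {"slide": [0.028,0.1745,-0.05],"yaw": 0,"gripper": 0.3},
    {"slide": [0.028,0.1745,-0.05],"yaw": 0,"gripper": 0.3},
    {"slide": [0.028,0.1745,-0.05],"yaw": 0,"gripper": 0.3},
  ],
)

```text
time_s: 5.25
ee_pos: [0.5544, 0.398, 0.0547]
eef_rot: [-3.141, -0.001, -0.001]
force: [0.2, 0.8, 0.3]
grip_width: 0.0392
```

Emit:
arm_command(
  increments=[
    {"slide": [0,0,-0.02],"yaw": 0,"gripper": 0.3},
    {"slide": [0,0,-0.031],"yaw": 0,"gripper": 0.3},
    {"slide": [0,0,-0.034],"yaw": 0,"gripper": 0.3},
    {"slide": [0,0,-0.036],"yaw": 0,"gripper": 0.3},
    {"slide": [0,0,-0.037],"yaw": 0,"gripper": 0.3},
    {"slide": [0,0,-0.037],"yaw": 0,"gripper": 0.3},
  ],
)

```text
time_s: 6.0
ee_pos: [0.5541, 0.399, 0.0171]
eef_rot: [-3.141, -0.0, -0.0]
force: [-0.7, 1.8, -0.2]
grip_width: 0.0389
```

Emit:
arm_command(
  increments=[
    {"slide": [0,0,-0.0008],"yaw": 0,"gripper": 0.3},
    {"slide": [0,0,-0.0012],"yaw": 0,"gripper": 0.3},
    {"slide": [0,0,-0.0012],"yaw": 0,"gripper": 0.3},
  ],
)

```text
time_s: 6.38
ee_pos: [0.5541, 0.3989, 0.016]
eef_rot: [-3.141, -0.0, -0.0]
force: [-0.7, -1.1, 3.8]
grip_width: 0.0391
```

Emit:
arm_command(
  increments=[
    {"slide": [0,0,0],"yaw": 0,"gripper": 0.6},
    {"slide": [0,0,0],"yaw": 0,"gripper": 0.6},
    {"slide": [0,0,0.01],"yaw": 0,"gripper": 0.7},
    {"slide": [0,0,0.05],"yaw": 0,"gripper": 1},
    {"slide": [0,0,0.095],"yaw": 0,"gripper": 1},
    {"slide": [0.01,-0.03,0.1],"yaw": 0,"gripper": 1},
    {"slide": [0.035,-0.08,0.1],"yaw": 0,"gripper": 1},
  ],
)

```text
time_s: 7.25
ee_pos: [0.589, 0.3194, 0.1175]
eef_rot: [-3.14, -0.002, 0.003]
force: [1.2, 0.1, 0.2]
grip_width: 0.0942
```

Emit:
arm_command(
  increments=[
    {"slide": [0.022,-0.045,0],"yaw": 0,"gripper": 1},
    {"slide": [0.045,-0.09,0],"yaw": 0,"gripper": 1},
    {"slide": [0.0685,-0.1398,0],"yaw": 0,"gripper": 1},
    {"slide": [0.0685,-0.1398,0],"yaw": 0,"gripper": 1},
    {"slide": [0.0685,-0.1398,0],"yaw": 0,"gripper": 1},
  ],
)

```text
time_s: 7.88
ee_pos: [0.6573, 0.1796, 0.1161]
eef_rot: [-3.141, -0.0, -0.0]
force: [-0.2, -0.6, 0.3]
grip_width: 0.094
```

```bash
python3 - <<'E'
from h import *
c=shot('top','t3.png')
print(readout.get_obs()['ee_pos'],'S',circ(c,(.554,.3985),.0235,.040,1,.008),'tcp',proj(c,readout.get_obs()['ee_pos']))
print('lb',circ(c,(.4653,-.1454),.024,.062,-1,.005),'crown?',circ(c,(.4653,-.1454),.032,.050,-1,.004))
E
```

```text
[0.65712556 0.18016642 0.11603689] S (np.float64(0.5535), np.float64(0.3983), np.float64(40.1), 'rms', np.float64(0.62)) tcp [[247.1368801  164.16622054]]
lb (np.float64(0.4645), np.float64(-0.1444), np.float64(60.1), 'rms', np.float64(0.34)) crown? (np.float64(0.4644), np.float64(-0.1445), np.float64(55.0), 'rms', np.float64(0.21))
```

View pics/t3.png

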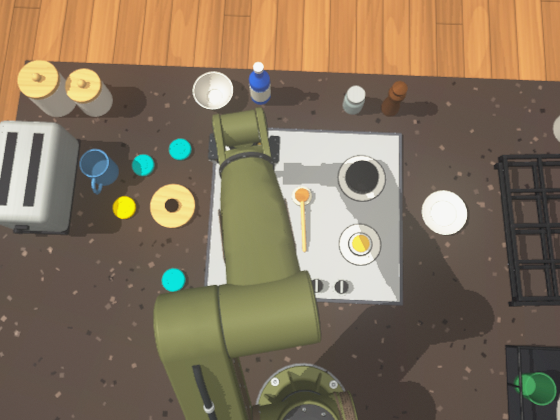

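Small cap lies on the board at px (172,206), within 1 mm of the arm's release point, so bias is negligible. The large burner is free at (360,244). Next is the large cap.

Emit:
arm_command(
  increments=[
    {"slide": [0.0003,-0.0007,-0.05],"yaw": 0,"gripper": 1},
    {"slide": [0.0003,-0.0007,-0.075],"yaw": 0,"gripper": 1},
    {"slide": [0.0003,-0.0007,-0.085],"yaw": 0,"gripper": 1},
    {"slide": [0.0003,-0.0007,-0.0872],"yaw": 0,"gripper": 1},
    {"slide": [0.0003,-0.0007,-0.0872],"yaw": 0,"gripper": 1},
  ],
)

```text
time_s: 8.55
ee_pos: [0.6582, 0.1788, 0.0297]
eef_rot: [-3.141, -0.002, 0.0]
force: [0.3, -0.5, 0.5]
grip_width: 0.0939
```

Emit:
arm_command(
  increments=[
    {"slide": [0,0,-0.0003],"yaw": 0,"gripper": 0.8},
    {"slide": [0,0,-0.0003],"yaw": 0,"gripper": 0.6},
    {"slide": [0,0,-0.0003],"yaw": 0,"gripper": 0.6},
    {"slide": [0,0,-0.0003],"yaw": 0,"gripper": 0.6},
  ],
  grip_force=15,
)

```text
time_s: 9.05
ee_pos: [0.6579, 0.1784, 0.0284]
eef_rot: [-3.141, -0.0, -0.0]
force: [-0.3, -0.0, 2.4]
grip_width: 0.0659
```

Emit:
arm_command(
  increments=[
    {"slide": [0,0,0.01],"yaw": 0,"gripper": 0.6},
    {"slide": [0,0,0.04],"yaw": 0,"gripper": 0.6},
    {"slide": [-0.01,-0.01,0.07],"yaw": 0,"gripper": 0.6},
    {"slide": [-0.035,-0.055,0.07],"yaw": 0,"gripper": 0.6},
    {"slide": [-0.06,-0.1,0.07],"yaw": 0,"gripper": 0.6},
    {"slide": [-0.085,-0.144,0.07],"yaw": 0,"gripper": 0.6},
    {"slide": [-0.11,-0.188,0.07],"yaw": 0,"gripper": 0.6},
    {"slide": [-0.135,-0.23,0.07],"yaw": 0,"gripper": 0.6},
  ],
)

```text
time_s: 10.05
ee_pos: [0.5219, -0.053, 0.0988]
eef_rot: [3.141, -0.001, -0.0]
force: [1.0, -0.7, -1.9]
grip_width: 0.0656
```

Emit:
arm_command(
  increments=[
    {"slide": [-0.02,-0.034,0],"yaw": 0,"gripper": 0.6},
    {"slide": [-0.04,-0.066,0],"yaw": 0,"gripper": 0.6},
    {"slide": [-0.0576,-0.094,0],"yaw": 0,"gripper": 0.6},
    {"slide": [-0.0576,-0.094,-0.02],"yaw": 0,"gripper": 0.6},
    {"slide": [-0.0576,-0.094,-0.04],"yaw": 0,"gripper": 0.6},
    {"slide": [-0.0576,-0.094,-0.05],"yaw": 0,"gripper": 0.6},
    {"slide": [-0.0576,-0.094,-0.05],"yaw": 0,"gripper": 0.6},
    {"slide": [-0.0576,-0.094,-0.05],"yaw": 0,"gripper": 0.6},
  ],
)

```text
time_s: 11.05
ee_pos: [0.4656, -0.1457, 0.0489]
eef_rot: [3.141, -0.001, -0.0]
force: [-0.7, -0.1, -2.1]
grip_width: 0.0659
```

```bash
python3 - <<'E'
from h import *
c=imaging.camera('scene'); im=cv2.resize(c['color'][120:260,90:290],None,fx=4,fy=4,interpolation=cv2.INTER_CUBIC); cv2.imwrite('pics/s4.png',im[:,:,::-1])
print(readout.get_obs()['ee_pos'])
E
```

```text
[ 0.46561943 -0.14571668  0.04891841]
```

View pics/s4.png

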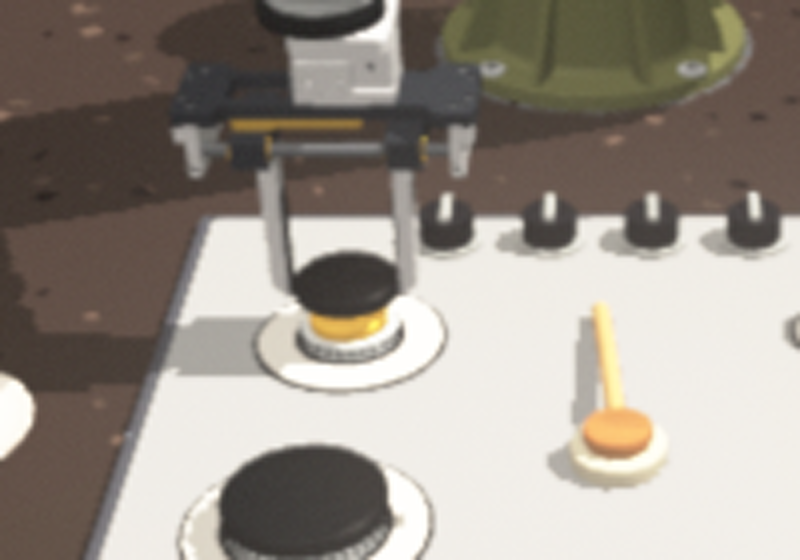

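Cap hangs level at (347,285), centred over the crown at (350,325). Lowering.

Emit:
arm_command(
  increments=[
    {"slide": [-0.0004,0.0005,-0.008],"yaw": 0,"gripper": 0.6},
    {"slide": [-0.0004,0.0005,-0.013],"yaw": 0,"gripper": 0.6},
    {"slide": [-0.0004,0.0005,-0.016],"yaw": 0,"gripper": 0.6},
    {"slide": [-0.0004,0.0005,-0.0185],"yaw": 0,"gripper": 0.6},
    {"slide": [-0.0004,0.0005,-0.02],"yaw": 0,"gripper": 0.6},
    {"slide": [-0.0004,0.0005,-0.02],"yaw": 0,"gripper": 0.6},
  ],
)

```text
time_s: 11.85
ee_pos: [0.4648, -0.1451, 0.0284]
eef_rot: [-3.142, 0.0, -0.0]
force: [-1.7, 0.0, 1.7]
grip_width: 0.0655
```

Emit:
arm_command(
  increments=[
    {"slide": [0,0,0],"yaw": 0,"gripper": 0.85},
    {"slide": [0,0,0],"yaw": 0,"gripper": 0.9},
    {"slide": [0,0,0.015],"yaw": 0,"gripper": 1},
    {"slide": [0,0,0.06],"yaw": 0,"gripper": 1},
    {"slide": [0,0.03,0.09],"yaw": 0,"gripper": 1},
    {"slide": [0,0.09,0.09],"yaw": 0,"gripper": 1},
    {"slide": [0,0.14,0.09],"yaw": 0,"gripper": 1},
    {"slide": [0,0.19,0.09],"yaw": 0,"gripper": 1},
  ],
)

```text
time_s: 12.85
ee_pos: [0.4648, 0.0465, 0.1195]
eef_rot: [-3.142, -0.002, -0.0]
force: [0.4, 0.6, 0.5]
grip_width: 0.0941
```

Emit:
arm_command(
  increments=[
    {"slide": [-0.003,0.05,0],"yaw": 0,"gripper": 1},
    {"slide": [-0.006,0.1,0],"yaw": 0,"gripper": 1},
    {"slide": [-0.006,0.1308,0],"yaw": 0,"gripper": 1},
    {"slide": [-0.006,0.1308,0],"yaw": 0,"gripper": 1},
    {"slide": [-0.006,0.1308,0],"yaw": 0,"gripper": 1},
  ],
)

```text
time_s: 13.48
ee_pos: [0.4589, 0.1751, 0.1187]
eef_rot: [-3.142, -0.0, -0.0]
force: [-0.2, 0.7, 0.5]
grip_width: 0.094
```

```bash
python3 - <<'E'
from h import *
c=imaging.camera('top'); s=imaging.camera('scene')
print(readout.get_obs()['ee_pos'],'L',circ(c,(.465,-.145),.0355,.066,1,.006))
print('mb ring',circ(c,(.658,.182),.013,.092,-1),'body',circ(c,(.658,.182),.024,.048,-1,.004))
f=lambda im:cv2.resize(im,(400,400),interpolation=cv2.INTER_CUBIC)
cr=np.hstack([f(c['color'][140:260,220:340]),f(c['color'][160:280,300:420])]);cr=np.vstack([cr,cv2.resize(s['color'][170:260,120:350],(800,200))])
cv2.imwrite('pics/t5.png',cr[:,:,::-1])
E
```

```text
[0.45895707 0.17477722 0.11850731] L (np.float64(0.4631), np.float64(-0.1429), np.float64(69.3), 'rms', np.float64(0.69))
mb ring (np.float64(0.6582), np.float64(0.1814), np.float64(90.5), 'rms', np.float64(0.27)) body (np.float64(0.6573), np.float64(0.1815), np.float64(45.9), 'rms', np.float64(0.44))
```

View pics/t5.png

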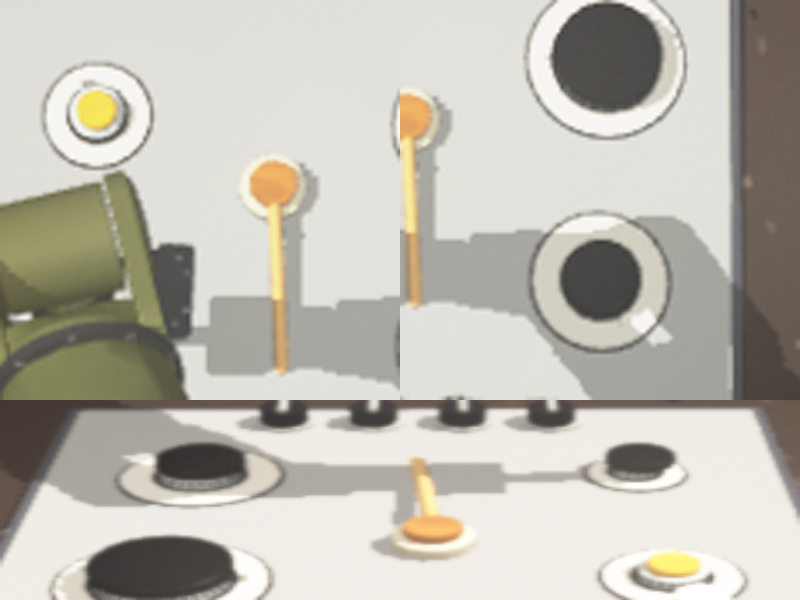

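Large cap sits level and centred on the large burner (crop (600,280); lower strip (200,467)). The medium burner's crown is free at (97,110). Now the medium cap.

Emit:
arm_command(
  increments=[
    {"slide": [0,0.0008,-0.05],"yaw": 0,"gripper": 0.9},
    {"slide": [0,0.0008,-0.077],"yaw": 0,"gripper": 0.8},
    {"slide": [0,0.0008,-0.087],"yaw": 0,"gripper": 0.8},
    {"slide": [0,0.0008,-0.09],"yaw": 0,"gripper": 0.8},
    {"slide": [0,0.0008,-0.09],"yaw": 0,"gripper": 0.8},
    {"slide": [0,0.0008,-0.09],"yaw": 0,"gripper": 0.8},
  ],
)

```text
time_s: 14.32
ee_pos: [0.4593, 0.1766, 0.029]
eef_rot: [-3.141, -0.001, -0.0]
force: [1.2, -0.1, 0.6]
grip_width: 0.0754
```

Emit:
arm_command(
  increments=[
    {"slide": [0,0,0],"yaw": 0,"gripper": 0.6},
    {"slide": [0,0,0],"yaw": 0,"gripper": 0.45},
    {"slide": [0,0,0],"yaw": 0,"gripper": 0.45},
    {"slide": [0,0,0],"yaw": 0,"gripper": 0.45},
  ],
  grip_force=13,
)

```text
time_s: 14.82
ee_pos: [0.4588, 0.1765, 0.0283]
eef_rot: [-3.142, -0.0, -0.0]
force: [-0.1, 0.0, 2.0]
grip_width: 0.0509
```

Emit:
arm_command(
  increments=[
    {"slide": [0,0,0.01],"yaw": 0,"gripper": 0.45},
    {"slide": [0,0,0.04],"yaw": 0,"gripper": 0.45},
    {"slide": [0.02,0,0.06],"yaw": 0,"gripper": 0.45},
    {"slide": [0.065,0.002,0.06],"yaw": 0,"gripper": 0.45},
    {"slide": [0.11,0.004,0.06],"yaw": 0,"gripper": 0.45},
    {"slide": [0.155,0.0054,0.06],"yaw": 0,"gripper": 0.45},
    {"slide": [0.199,0.0054,0.06],"yaw": 0,"gripper": 0.45},
    {"slide": [0.199,0.0054,0.04],"yaw": 0,"gripper": 0.45},
  ],
)

```text
time_s: 15.82
ee_pos: [0.6602, 0.1816, 0.069]
eef_rot: [-3.141, -0.003, -0.001]
force: [0.4, -0.9, -1.5]
grip_width: 0.051
```

Emit:
arm_command(
  increments=[
    {"slide": [0,0,-0.01],"yaw": 0,"gripper": 0.45},
    {"slide": [0,0,-0.02],"yaw": 0,"gripper": 0.45},
    {"slide": [0,0,-0.02],"yaw": 0,"gripper": 0.45},
    {"slide": [0,0,-0.02],"yaw": 0,"gripper": 0.45},
  ],
)

```text
time_s: 16.32
ee_pos: [0.6579, 0.182, 0.0489]
eef_rot: [-3.141, -0.001, -0.0]
force: [0.3, -0.3, -0.6]
grip_width: 0.051
```

```bash
python3 - <<'E'
from h import *
c=imaging.camera('scene'); im=cv2.resize(c['color'][170:280,250:400],None,fx=4,fy=4,interpolation=cv2.INTER_CUBIC); cv2.imwrite('pics/s6.png',im[:,:,::-1])
print(readout.get_obs()['ee_pos'])
c=imaging.camera('top')
print('sb ring',circ(c,(.4602,.1738),.013,.072,-1),'body',circ(c,(.4602,.1738),.024,.036,-1,.004))
E
```

```text
[0.65794286 0.18201494 0.04899961]
sb ring (np.float64(0.4656), np.float64(0.1751), np.float64(72.2), 'rms', np.float64(1.62)) body (np.float64(0.4561), np.float64(0.1732), np.float64(35.6), 'rms', np.float64(0.92))
```

View pics/s6.png

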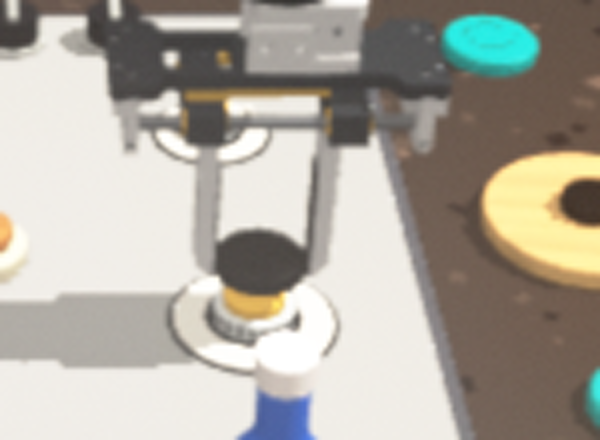

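Cap is level at (262,262), over the crown at (253,300). Lowering (the small-burner fit just now was blocked by the arm, so I ignore it).

Emit:
arm_command(
  increments=[
    {"slide": [0,-0.0003,-0.008],"yaw": 0,"gripper": 0.45},
    {"slide": [0,-0.0003,-0.013],"yaw": 0,"gripper": 0.45},
    {"slide": [0,-0.0003,-0.016],"yaw": 0,"gripper": 0.45},
    {"slide": [0,-0.0003,-0.0185],"yaw": 0,"gripper": 0.45},
    {"slide": [0,-0.0003,-0.0203],"yaw": 0,"gripper": 0.45},
    {"slide": [0,-0.0003,-0.0203],"yaw": 0,"gripper": 0.45},
  ],
)

```text
time_s: 17.18
ee_pos: [0.6579, 0.1816, 0.0283]
eef_rot: [3.142, -0.0, -0.0]
force: [-1.1, -0.5, 3.2]
grip_width: 0.0509
```

Emit:
arm_command(
  increments=[
    {"slide": [0,0,0],"yaw": 0,"gripper": 0.7},
    {"slide": [0,0,0],"yaw": 0,"gripper": 0.75},
    {"slide": [0,0,0.015],"yaw": 0,"gripper": 0.75},
    {"slide": [0,0,0.06],"yaw": 0,"gripper": 0.75},
    {"slide": [-0.01,0.02,0.09],"yaw": 0,"gripper": 0.75},
    {"slide": [-0.03,0.06,0.09],"yaw": 0,"gripper": 0.75},
    {"slide": [-0.05,0.1,0.09],"yaw": 0,"gripper": 0.75},
    {"slide": [-0.07,0.145,0.09],"yaw": 0,"gripper": 0.75},
  ],
)

```text
time_s: 18.18
ee_pos: [0.5874, 0.3277, 0.1193]
eef_rot: [-3.141, -0.001, -0.001]
force: [-0.2, 1.2, -0.2]
grip_width: 0.0706
```

Emit:
arm_command(
  increments=[
    {"slide": [-0.02,0.04,0],"yaw": 0,"gripper": 0.75},
    {"slide": [-0.0341,0.072,0],"yaw": 0,"gripper": 0.75},
    {"slide": [-0.0341,0.072,0],"yaw": 0,"gripper": 0.75},
    {"slide": [-0.0341,0.072,0],"yaw": 0,"gripper": 0.75},
  ],
)

```text
time_s: 18.68
ee_pos: [0.5541, 0.398, 0.1185]
eef_rot: [-3.141, -0.001, -0.0]
force: [-0.1, -0.2, -0.9]
grip_width: 0.0702
```

```bash
python3 - <<'E'
from h import *
c=imaging.camera('top'); s=imaging.camera('scene')
print(readout.get_obs()['ee_pos'],'M',circ(c,(.658,.1815),.0355,.052,1,.006))
print('sb ring',circ(c,(.4602,.1738),.013,.072,-1),'body',circ(c,(.4602,.1738),.024,.036,-1,.004))
f=lambda im:cv2.resize(im,(400,400),interpolation=cv2.INTER_CUBIC)
cr=np.hstack([f(c['color'][150:270,200:320]),f(s['color'][170:270,270:370])]);cv2.imwrite('pics/t7.png',cr[:,:,::-1])
E
```

```text
[0.55435791 0.39756996 0.11827082] M (np.float64(0.6547), np.float64(0.1806), np.float64(55.7), 'rms', np.float64(0.81))
sb ring (np.float64(0.4601), np.float64(0.1735), np.float64(70.6), 'rms', np.float64(0.31)) body (np.float64(0.4596), np.float64(0.1733), np.float64(34.1), 'rms', np.float64(0.3))
```

View pics/t7.png

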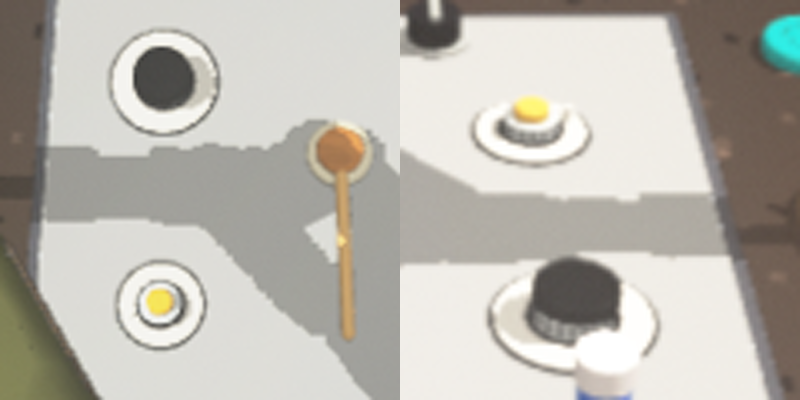

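Medium cap is level and centred on the medium burner, at (163,78) in the top crop and (573,290) in the side crop. The small burner is free at (0.460, 0.1735). Fetching the small cap.

Emit:
arm_command(
  increments=[
    {"slide": [-0.0004,0.0008,-0.05],"yaw": 0,"gripper": 0.75},
    {"slide": [-0.0004,0.0008,-0.085],"yaw": 0,"gripper": 0.75},
    {"slide": [-0.0004,0.0008,-0.098],"yaw": 0,"gripper": 0.75},
    {"slide": [-0.0004,0.0008,-0.1017],"yaw": 0,"gripper": 0.75},
    {"slide": [-0.0004,0.0008,-0.1017],"yaw": 0,"gripper": 0.6},
    {"slide": [-0.0004,0.0008,-0.1017],"yaw": 0,"gripper": 0.3},
    {"slide": [-0.0004,0.0008,-0.1017],"yaw": 0,"gripper": 0.3},
    {"slide": [-0.0004,0.0008,-0.1017],"yaw": 0,"gripper": 0.3},
  ],
  grip_force=12,
)

```text
time_s: 19.77
ee_pos: [0.5535, 0.3995, 0.0168]
eef_rot: [-3.141, -0.001, -0.0]
force: [-0.3, 0.1, 3.5]
grip_width: 0.0391
```

Emit:
arm_command(
  increments=[
    {"slide": [0,0,0],"yaw": 0,"gripper": 0.3},
    {"slide": [0,0,0],"yaw": 0,"gripper": 0.3},
  ],
)

```text
time_s: 20.02
ee_pos: [0.5535, 0.3995, 0.0167]
eef_rot: [-3.141, -0.001, -0.0]
force: [-1.0, -0.4, 4.9]
grip_width: 0.039
```

Emit:
arm_command(
  increments=[
    {"slide": [0,0,0.01],"yaw": 0,"gripper": 0.3},
    {"slide": [0,0,0.05],"yaw": 0,"gripper": 0.3},
    {"slide": [-0.005,-0.01,0.085],"yaw": 0,"gripper": 0.3},
    {"slide": [-0.024,-0.055,0.085],"yaw": 0,"gripper": 0.3},
    {"slide": [-0.043,-0.1,0.085],"yaw": 0,"gripper": 0.3},
    {"slide": [-0.062,-0.145,0.085],"yaw": 0,"gripper": 0.3},
    {"slide": [-0.08,-0.19,0.085],"yaw": 0,"gripper": 0.3},
    {"slide": [-0.0937,-0.2255,0.07],"yaw": 0,"gripper": 0.3},
  ],
)

```text
time_s: 21.02
ee_pos: [0.4594, 0.1726, 0.0873]
eef_rot: [-3.141, -0.002, -0.0]
force: [-0.2, -0.1, -1.2]
grip_width: 0.0395
```

Emit:
arm_command(
  increments=[
    {"slide": [0,0,-0.02],"yaw": 0,"gripper": 0.3},
    {"slide": [0,0,-0.037],"yaw": 0,"gripper": 0.3},
    {"slide": [0,0,-0.037],"yaw": 0,"gripper": 0.3},
    {"slide": [0,0,-0.037],"yaw": 0,"gripper": 0.3},
  ],
)

```text
time_s: 21.52
ee_pos: [0.46, 0.174, 0.05]
eef_rot: [-3.141, -0.001, -0.0]
force: [-0.5, 0.9, -1.2]
grip_width: 0.0395
```

```bash
python3 - <<'E'
from h import *
c=imaging.camera('scene'); im=cv2.resize(c['color'][150:240,250:370],None,fx=5,fy=5,interpolation=cv2.INTER_CUBIC); cv2.imwrite('pics/s8.png',im[:,:,::-1])
print(readout.get_obs()['ee_pos'])
E
```

```text
[0.46000622 0.17405709 0.05003244]
```

View pics/s8.png

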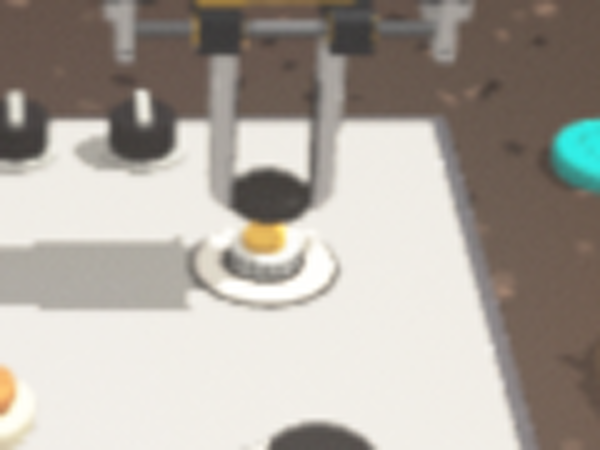

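Cap is level at (270,193), above the crown at (265,237). Lowering to the expected 0.028.

Emit:
arm_command(
  increments=[
    {"slide": [0,-0.0004,-0.008],"yaw": 0,"gripper": 0.3},
    {"slide": [0,-0.0004,-0.013],"yaw": 0,"gripper": 0.3},
    {"slide": [0,-0.0004,-0.016],"yaw": 0,"gripper": 0.3},
    {"slide": [0,-0.0004,-0.019],"yaw": 0,"gripper": 0.3},
    {"slide": [0,-0.0004,-0.0212],"yaw": 0,"gripper": 0.3},
    {"slide": [0,-0.0004,-0.0212],"yaw": 0,"gripper": 0.3},
  ],
)

```text
time_s: 22.32
ee_pos: [0.4598, 0.1735, 0.0283]
eef_rot: [3.142, -0.0, -0.0]
force: [-0.8, -1.6, 4.5]
grip_width: 0.0394
```

Emit:
arm_command(
  increments=[
    {"slide": [0,0,0],"yaw": 0,"gripper": 0.6},
    {"slide": [0,0,0],"yaw": 0,"gripper": 0.65},
    {"slide": [0,0,0.015],"yaw": 0,"gripper": 0.65},
    {"slide": [0,0,0.06],"yaw": 0,"gripper": 0.65},
    {"slide": [0,0,0.12],"yaw": 0,"gripper": 0.65},
    {"slide": [0,-0.05,0.15],"yaw": 0,"gripper": 0.65},
    {"slide": [0,-0.1,0.15],"yaw": 0,"gripper": 0.65},
    {"slide": [0,-0.15,0.15],"yaw": 0,"gripper": 0.65},
  ],
)

```text
time_s: 23.32
ee_pos: [0.4595, 0.0221, 0.1795]
eef_rot: [3.142, -0.002, 0.0]
force: [0.4, 0.8, -0.1]
grip_width: 0.0608
```

Emit:
arm_command(
  increments=[
    {"slide": [-0.02,-0.06,0],"yaw": 0,"gripper": 0.65},
    {"slide": [-0.05,-0.12,0],"yaw": 0,"gripper": 0.65},
    {"slide": [-0.08,-0.18,0],"yaw": 0,"gripper": 0.65},
    {"slide": [-0.11,-0.24,0],"yaw": 0,"gripper": 0.65},
    {"slide": [-0.14,-0.3,0],"yaw": 0,"gripper": 0.65},
    {"slide": [-0.17,-0.36,0],"yaw": 0,"gripper": 0.65},
    {"slide": [-0.2,-0.41,0],"yaw": 0,"gripper": 0.65},
    {"slide": [-0.2,-0.41,0],"yaw": 0,"gripper": 0.65},
  ],
)

```text
time_s: 24.32
ee_pos: [0.2579, -0.3886, 0.1787]
eef_rot: [3.141, -0.0, -0.003]
force: [-0.1, 0.7, 0.1]
grip_width: 0.0613
```

```bash
python3 - <<'E'
from h import *
c=imaging.camera('top'); s=imaging.camera('scene')
print(readout.get_obs()['ee_pos'])
for n,p,D in [('S',(.46,.1735),.04),('M',(.658,.1815),.052),('L',(.465,-.145),.066)]: print(n,circ(c,p,.0355,D,1,.005))
f=lambda im:cv2.resize(im,(800,300),interpolation=cv2.INTER_CUBIC)
cv2.imwrite('pics/f9.png',np.vstack([cv2.resize(c['color'][130:300,200:410],(370,300)),f(s['color'][175:275,115:365])[:,:370*0+800][:, :370]]) [:,:,::-1]) if 0 else cv2.imwrite('pics/f9.png',np.vstack([f(c['color'][140:260,220:400]),f(s['color'][175:275,115:365])])[:,:,::-1])
E
```

```text
[ 0.25890366 -0.38735761  0.17842016]
S (np.float64(0.4579), np.float64(0.1724), np.float64(42.6), 'rms', np.float64(0.51))
M (np.float64(0.6548), np.float64(0.1806), np.float64(55.7), 'rms', np.float64(0.68))
L (np.float64(0.463), np.float64(-0.1433), np.float64(68.5), 'rms', np.float64(0.58))
```

View pics/f9.png

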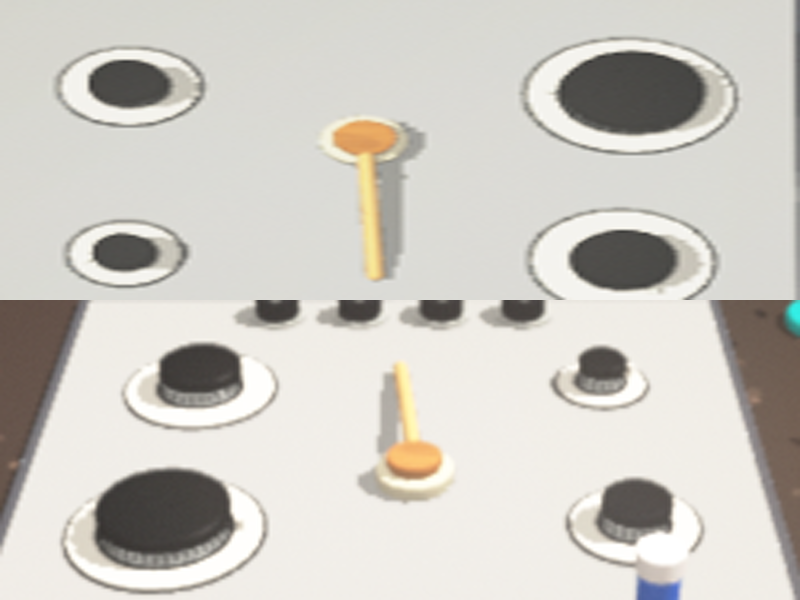

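All three caps are level on their own burners: small at (602,370), medium at (635,510) and large at (200,375) in the side view. The brush and the extra-large cap look unmoved. Handing in.

```bash
python3 -c "
from h import *
job.hand_in()"
```

```text
the job is handed in; nothing more can be done
```

I put the three caps back on their own burners and handed the job in at about 24 s of the 112 s allowed. The small cap waited on the board while I moved the large cap to the large burner and the medium cap to the medium burner. Then the small cap went to the small burner.

**Seating:** each cap met its burner with the fingertips about 28.3 mm above the worktop, the height expected for fully down. Contact forces were 2–5 N, and the last pictures show all three caps level.

**Brush and extra-large cap:** both look unmoved in those pictures.

**One check disagreed:** the final circle fits on the seated caps came out 2.5–4 mm too wide, with centres 1–3.5 mm off the burner centres. I put this down to the flame body's edge confusing the fit. In those pictures the caps look centred, and the arm released each one within about 0.5 mm of its burner's measured centre.

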